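Restock the picking rack in reverse order

TASK

Move the four medicine containers from the delivery carrier into the empty picking rack in reverse order: the one that stands farthest from the robot in the carrier goes into the rack's bay nearest the robot, the next one into the next bay, and so on, so that the one nearest the robot in the carrier ends up in the farthest bay. Stand each one upright on the floor of its own bay and do not knock any over on the way.

Things in the scene. Friction and masses are not known exactly. Their poses are not given: they have to be found in the camera images.
- necked: Medicine bottle with a narrow neck: round brown glass body, diameter 38 mm and 74 mm tall, paper band, sloping shoulder, white cap of 25 mm diameter, 100 mm tall in all, about 0.16 kg. Grip the body, e.g. 55 mm above its underside. Closed, stands upright, z up; origin at the centre of its underside.
- square: Square white plastic bottle: body 42 x 42 mm and 80 mm tall with a round 28 mm cap on top, 96 mm tall in all, about 0.15 kg. x and y axes are square to its flat sides, which start within 0.15 rad of the row's direction. Grip two flat sides, e.g. 55 mm above its underside. Closed, stands upright, z up; origin at the centre of its underside.
- jar: Stout round white tablet jar: diameter 45 mm, grey lid as wide as the jar (46 mm), 78 mm tall in all (the shortest and widest), about 0.14 kg. Grip e.g. 55 mm above its underside. Closed, stands upright, z up; origin at the centre of its underside.
- slim: Slim straight metal canister with a paper band: diameter 31 mm, 99 mm tall (the thinnest), about 0.10 kg. Grip e.g. 55 mm above its underside. Closed, stands upright, z up; origin at the centre of its underside.
- seat_a: plain grey open tray, 66 x 80 mm and 12 mm high, one of four identical ones fixed side by side in the carrier; 3 mm floor and walls. The necked bottle stands in it at the start. Origin: centre of its underside.
- seat_b: plain grey open tray, 66 x 80 mm and 12 mm high, one of four identical ones fixed side by side in the carrier; 3 mm floor and walls. The square bottle stands in it at the start. Origin: centre of its underside.
- seat_c: plain grey open tray, 66 x 80 mm and 12 mm high, one of four identical ones fixed side by side in the carrier; 3 mm floor and walls. The jar stands in it at the start. Origin: centre of its underside.
- seat_d: plain grey open tray, 66 x 80 mm and 12 mm high, one of four identical ones fixed side by side in the carrier; 3 mm floor and walls. The slim canister stands in it at the start. Origin: centre of its underside.
- carrier: The delivery carrier: low plywood board 310 x 94 mm, 12 mm thick, with 34 mm high wooden end blocks, fixed to the bench on the robot's left or right. It holds the four seats in one row along its x axis, at x = -0.102, -0.034, +0.034 and +0.102 m, their inner floor 15 mm above the bench. x points away from the robot (within 0.3 rad). Origin: centre of its underside.
- rack: The picking rack: beige sheet-metal rack 290 x 96 mm, fixed to the bench on the other side, empty at the start. It has four equal bays in one row along its x axis, centred at x = -0.102, -0.034, +0.034 and +0.102 m, y = 0; each is 64 mm long (x) and 88 mm wide (y) inside. The bay floor lies 30 mm above the origin; long edges rise 10 mm above that floor, dividers and ends 18 mm. x points away from the robot (within 0.3 rad). Origin: centre of its underside, on the bench.
Things that resemble listed ones, but are neither listed nor needed, are in the scene too. What is shaped like the necked but blue or green is not meant.

How it is judged:
At the end, for the whole second after the job is handed in: Each container stands upright (within 0.1 rad), at rest and released, on the floor of the rack bay that mirrors its starting seat (seat at carrier x -> bay at rack -x): within 22 mm of the bay centre along the rack, 31 mm across it and 6 mm in height (((x of seat_a in the frame of carrier between -0.122 and -0.082 m and x of necked in the frame of rack between 0.08 and 0.124 m) or (x of seat_a in the frame of carrier between -0.054 and -0.014 m and x of necked in the frame of rack between 0.012 and 0.056 m) or (x of seat_a in the frame of carrier between 0.014 and 0.054 m and x of necked in the frame of rack between -0.056 and -0.012 m) or (x of seat_a in the frame of carrier between 0.082 and 0.122 m and x of necked in the frame of rack between -0.124 and -0.08 m)) and y of necked in the frame of rack between -0.031 and 0.031 m and z of necked in the frame of rack between 0.024 and 0.036 m and angle between each of necked, square, jar, slim's own z axis and vertical below 0.1 rad and linear speed of each of necked, square, jar, slim below 0.02 m/s and angular speed of each of necked, square, jar, slim below 0.2 rad/s and ((x of seat_b in the frame of carrier between -0.122 and -0.082 m and x of square in the frame of rack between 0.08 and 0.124 m) or (x of seat_b in the frame of carrier between -0.054 and -0.014 m and x of square in the frame of rack between 0.012 and 0.056 m) or (x of seat_b in the frame of carrier between 0.014 and 0.054 m and x of square in the frame of rack between -0.056 and -0.012 m) or (x of seat_b in the frame of carrier between 0.082 and 0.122 m and x of square in the frame of rack between -0.124 and -0.08 m)) and y of square in the frame of rack between -0.031 and 0.031 m and z of square in the frame of rack between 0.024 and 0.036 m and ((x of seat_c in the frame of carrier between -0.122 and -0.082 m and x of jar in the frame of rack between 0.08 and 0.124 m) or (x of seat_c in the frame of carrier between -0.054 and -0.014 m and x of jar in the frame of rack between 0.012 and 0.056 m) or (x of seat_c in the frame of carrier between 0.014 and 0.054 m and x of jar in the frame of rack between -0.056 and -0.012 m) or (x of seat_c in the frame of carrier between 0.082 and 0.122 m and x of jar in the frame of rack between -0.124 and -0.08 m)) and y of jar in the frame of rack between -0.031 and 0.031 m and z of jar in the frame of rack between 0.024 and 0.036 m and ((x of seat_d in the frame of carrier between -0.122 and -0.082 m and x of slim in the frame of rack between 0.08 and 0.124 m) or (x of seat_d in the frame of carrier between -0.054 and -0.014 m and x of slim in the frame of rack between 0.012 and 0.056 m) or (x of seat_d in the frame of carrier between 0.014 and 0.054 m and x of slim in the frame of rack between -0.056 and -0.012 m) or (x of seat_d in the frame of carrier between 0.082 and 0.122 m and x of slim in the frame of rack between -0.124 and -0.08 m)) and y of slim in the frame of rack between -0.031 and 0.031 m and z of slim in the frame of rack between 0.024 and 0.036 m); the robot touches nothing.
It fails at once if a container is tipped by more than 0.7 rad (knocked over) (angle between any of necked, square, jar, slim's own z axis and vertical above 0.7 rad).
It also fails if it takes over 109 s, if anything falls off the work surface, if the arm or the gripper's body presses on something with over 40 N, if the wrist force passes 120 N, or if a joint passes its speed limit or range.

ROBOT

A 6-joint arm with a two-finger parallel gripper is mounted at the origin on the work surface. World frame = base frame: x ahead of the robot, y to its left, z up, the work surface at z = 0. Lengths are in m, angles in rad, forces in N, time in s.
With the tool pointing down it reaches from about 0.35 to 0.975 m from the base axis. Payload 4.9 kg.
Tool frame: the origin (TCP) lies on the centre line of the jaws, within the pads' length; the fingertips stand 22 mm ahead of it and the grasp point (between the pads) lies 3 mm ahead of it (manip.tcp_to_tips is the distance from the TCP to the fingertips, in m); z points along the fingers, x is the direction in which the jaws open and shut, and the axes are right-handed (so a half turn about z gives the same grasp; the last joint's range is limited). The gripper opens to 85 mm and grips with 20 to 120 N. Pads are 22 mm wide; open, the fingers measure 114 mm over their backs; the gripper's body (76 mm by 85 mm) begins 54 mm behind the grasp point. The pads swing forward as they close: fully open they stand 13 mm farther back than shut.
Start: joints at [1.012, 0.053, 1.613, -0, 1.476, -0.119], TCP at [0.266, 0.566, 0.253] pointing down, gripper open.
Joint ranges: [-3.01, 3.01], [-1.01, 2.22], [0.06, 2.58], [-1.02, 4.17], [0.09, 2.62], [-3.14, 3.14]. Speed limits (rad/s): [2.57, 2.57, 3.14, 3.14, 3.14, 3.14].

INTERFACE

Orientations are given as a unit quaternion [w, x, y, z].
In Python, from plant import manip gives the robot as it stands.
- The arm moves only by the shell command python3 -m pendant 'ROWS'. ROWS is a JSON object of lists of equal length, an entry for each row: "linear": the shift along the tool's x, y, z in cm, a list of three; "rotation": the turn, a rotation vector about the tool's x, y, z in degrees, a list of three; "grip": the closure, from 0 (fully open) to 1 (shut). A call has exactly 10 rows; each row is the pose to reach, as a shift and turn from the pose commanded when the call began, along the tool's axes at that moment; what a row does not reach only later rows make up. A row lasts 1/12 s, in which the tool goes at most 41.7 mm and 7.16 degrees, less where a joint would pass 70% of its speed; a pose out of reach is approached as far as the arm can. A call with a gripper value outside its range is refused whole. The fingers move at their own pace and stop on an object; the grip force is fixed at half the most. Time passes only in rows, so rows that repeat a pose let the fingers close, or fill a call up. It gives the time, the measured TCP pose, the force and the opening at its end, in the units of the state.
- manip.state(): the state, without advancing time (a new reading comes with each control period).
- manip.grab_frame(name): name is "scene" or "top" or "wrist"; returns the picture (480x640x3 uint8, red, green, blue); there is no depth.
- manip.calibration(name): a dict with "fx", "fy", "cx", "cy" (pixels), "k1" (the pictures are not rectified: a ray, as slopes to the right and down, at radius r is drawn at 1 + k1 r^2 times it, then the intrinsics apply), "cam_to_world" (4x4, takes a point from camera to world coordinates). Camera axes: x right, y up, looking along -z (the intrinsics and any distortion apply to the point x, -y, -z); pixel columns grow to the right and rows downward; lengths in m; the calibration is good to about 2 mm. A picture is of the moment at which its call begins: read the wrist's pose just before it. calibration takes no time and is no camera call; for the wrist camera it gives the pose at the moment of the call.
- manip.job_done(): hands the job in, once; it reports no verdict.
The state is a dict: "time": time; "joint_pos": joint angles; "joint_vel": joint speeds; "joint_efforts": joint torques, N m; "tool_pos": TCP position; "tool_rot": TCP orientation; "contact_force": force on the tool from outside, world axes, zero at the start; "ft_torque": the same for the moment, N m; "gripper_width": opening from 0.0 (shut) to 1.0 (fully open).
Only numpy, scipy, OpenCV 4.12 (cv2) and the standard library are available. Lean on these libraries where they do the work, as an engineer would, in place of code of your own. Each camera call takes 0.05 s, during which the arm holds its last target. There are 200 camera calls.

## Working session

There is one attempt and no reset: what is moved stays moved. The work goes in short steps, Python scripts to look and compute and a shell command to move; the robot and the scene stay as the last step left them, time stands still between calls to the robot, and variables do not carry over. Pictures are saved under pics/ and viewed, about 12 in all and at most 16, crops included, and the job is handed in when it is done.

```bash
ls; mkdir -p pics; python3 - <<'E'
from plant import manip
import cv2,numpy as np
print(manip.state())
for n in("scene","top"):
    cv2.imwrite(f"pics/{n}0.png",manip.grab_frame(n)[:,:,::-1]); c=manip.calibration(n); print(n,c)
print(manip.calibration("wrist"),manip.tcp_to_tips)
E
```

```text
pics
{'time': 0.0, 'joint_pos': array([ 1.01199783e+00,  5.33520708e-02,  1.61429098e+00, -2.66240907e-05,
        1.47600030e+00, -1.19001007e-01]), 'joint_vel': array([-0.00110966, -0.00067889, -0.00048821, -0.00146551, -0.00126515,
        0.00016369]), 'joint_efforts': array([ 7.10676904e-04, -3.93671143e+01, -3.70179892e+01, -1.11467423e-04,
        7.09979635e-03, -4.05093635e-05]), 'tool_pos': array([0.26579554, 0.56502726, 0.25206775]), 'tool_rot': array([ 4.54706480e-04,  8.44319973e-01,  5.35838345e-01, -9.19104016e-04]), 'contact_force': array([ 0.3241356, -0.8651763,  0.0187517]), 'ft_torque': array([ 0.0118941 ,  0.04906659, -0.02704576]), 'gripper_width': 0.9995573729735189}
scene {'fx': 609.3482341388356, 'fy': 609.3482341388356, 'cx': 320.39245499565453, 'cy': 232.70655206138252, 'k1': -0.11154448565241425, 'cam_to_world': array([[-0.04553787, -0.78511261,  0.6176767 ,  1.10096378],
       [ 0.99879549, -0.04709315,  0.01377677, -0.0259224 ],
       [ 0.01827203,  0.61756006,  0.78631145,  0.75206384],
       [ 0.        ,  0.        ,  0.        ,  1.        ]])}
top
[... 186 characters left out ...]
1, -2.12464267e-01,
         3.89869583e-01],
       [-9.99936854e-01, -1.12285799e-02,  4.55043824e-04,
        -4.12362093e-02],
       [-1.94104590e-03,  2.12455888e-01,  9.77168731e-01,
         8.57304494e-01],
       [ 0.00000000e+00,  0.00000000e+00,  0.00000000e+00,
         1.00000000e+00]])}
{'fx': 357.5135513666452, 'fy': 357.5135513666452, 'cx': 319.0695530774764, 'cy': 245.1940633580381, 'k1': -0.035416372291252475, 'cam_to_world': array([[ 0.42447542, -0.87038474, -0.24950155,  0.20262229],
       [ 0.90543675,  0.40736612,  0.11931945,  0.59531932],
       [-0.00221535, -0.27655605,  0.96099524,  0.3730086 ],
       [ 0.        ,  0.        ,  0.        ,  1.        ]])} 0.022
```

View pics/scene0.png

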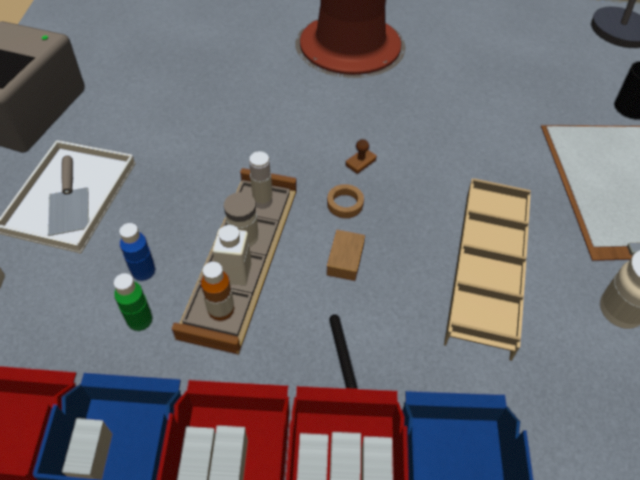

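View pics/top0.png

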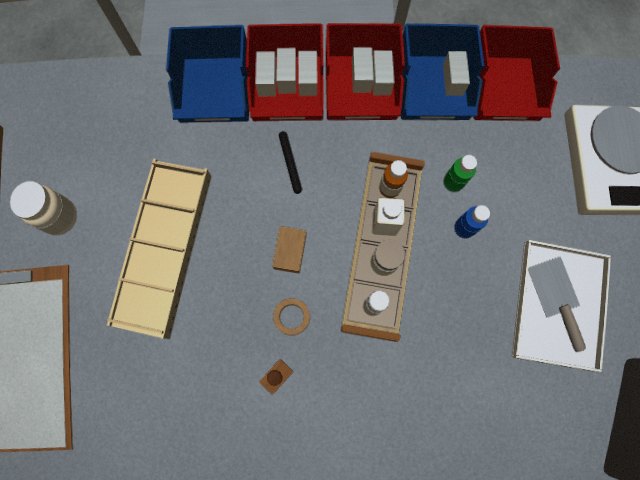

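The top view shows, from far to near along the carrier on the robot's right: necked (395,170), square (390,212), jar (388,258), slim (377,302). The rack is on the left, centred near (160,248). The green and blue bottles at (460,173) and (472,222) are decoys.

```bash
cat > h.py <<'E'
import numpy as np, cv2
from plant import manip
from scipy.spatial.transform import Rotation as R
def rays(c,uv):
    K=np.array([[c['fx'],0,c['cx']],[0,c['fy'],c['cy']],[0,0,1.]])
    p=cv2.undistortPoints(np.float64(uv).reshape(-1,1,2),K,np.array([c['k1'],0,0,0.])).reshape(-1,2)
    return np.c_[p[:,0],-p[:,1],-np.ones(len(p))]@c['cam_to_world'][:3,:3].T
def plane(c,uv,z):
    d=rays(c,uv);o=c['cam_to_world'][:3,3]
    return o+d*((z-o[2])/d[:,2])[:,None]
def go(x,y,z,yaw):
    """shift (cm) in tool axes and turn (deg) about tool z to a down pose whose tool x points at yaw"""
    s=manip.state();q=s['tool_rot'];r=R.from_quat([q[1],q[2],q[3],q[0]])
    t=R.from_matrix(np.c_[[np.cos(yaw),np.sin(yaw),0],[np.sin(yaw),-np.cos(yaw),0],[0,0,-1]])
    return np.round(r.inv().apply(np.array([x,y,z])-s['tool_pos'])*100,2),np.round((r.inv()*t).as_rotvec(degrees=True),1)
E
python3 - <<'E'
from h import *
im=cv2.imread("pics/top0.png");c=manip.calibration("top");hsv=cv2.cvtColor(im,cv2.COLOR_BGR2HSV)
# rack floor
m=cv2.inRange(hsv,(12,60,90),(35,255,255)); m[:,:100]=0;m[:,215:]=0;m[:150]=0;m[345:]=0
r=cv2.minAreaRect(np.argwhere(m)[:,::-1].astype(np.float32));print("rack rect",r)
P=plane(c,cv2.boxPoints(r),.044);print(P.round(4),np.linalg.norm(np.roll(P,1,0)-P,axis=1),P.mean(0))
m2=cv2.erode(cv2.inRange(hsv,(12,60,175),(35,255,255))&m,np.ones((3,3)))
n,l,st,ce=cv2.connectedComponentsWithStats(m2)
for i in range(1,n):
    if st[i,4]>300: print("bay",st[i],ce[i].round(1),plane(c,[ce[i]],.03).round(4))
# end blocks of carrier: saturated brown
m=cv2.inRange(hsv,(5,110,40),(18,255,200));m[:,:335]=0;m[:,430:]=0
for a,b in((148,172),(318,345)):
    q=m.copy();q[:a]=0;q[b:]=0
    n,l,st,ce=cv2.connectedComponentsWithStats(q);i=1+st[1:,4].argmax();print("block",st[i],plane(c,[ce[i]],.034))
for n_,u,v,z in(("neck",398,167,.115),("sq",391,210,.111),("jar",388,258,.093),("slim",377,301,.114)):
    print(n_,plane(c,[[u,v]],z).round(4))
w=cv2.inRange(hsv,(0,0,185),(180,60,255));w[:150]=0;w[330:]=0;w[:,:360]=0;w[:,415:]=0
n,l,st,ce=cv2.connectedComponentsWithStats(w)
for i in range(1,n):
    if st[i,4]>30: print("white",st[i],ce[i].round(1),plane(c,[ce[i]],.114).round(4))
cv2.imwrite("pics/crop1.png",np.hstack([cv2.resize(im[145:345,335:435],None,fx=3,fy=3,interpolation=2),cv2.resize(im[145:345,95:225],None,fx=3,fy=3,interpolation=2)]))
E
```

```text
rack rect ((156.40968322753906, 246.8458251953125), (58.64472961425781, 175.70001220703125), 14.635729789733887)
[[0.4344 0.2938 0.044 ]
 [0.7223 0.2371 0.044 ]
 [0.6932 0.1375 0.044 ]
 [0.4114 0.1994 0.044 ]] [0.09708268 0.29338432 0.10378841 0.28853791] [0.56532538 0.21695886 0.044     ]
bay [ 148  169   55   40 1554] [175.  188.5] [[0.6648 0.1944 0.03  ]]
bay [ 136  206   57   43 1712] [164.5 227. ] [[0.5975 0.209  0.03  ]]
bay [ 125  244   58   46 1817] [154.  266.4] [[0.5306 0.2232 0.03  ]]
bay [ 114  283   59   53 2086] [142.8 308.6] [[0.4611 0.2385 0.03  ]]
block [370 152  54  20 468] [[ 0.70801473 -0.18178604  0.034     ]]
block [341 324  59  17 465] [[ 0.42019833 -0.12925829  0.034     ]]
neck [[ 0.6667 -0.1716  0.115 ]]
sq [[ 0.5994 -0.1582  0.111 ]]
jar [[ 0.5291 -0.1532  0.093 ]]
slim [[ 0.4622 -0.1316  0.114 ]]
white [391 161  16  14 169] [398.4 167.3] [[ 0.6665 -0.1724  0.114 ]]
white [378 198  26  27 567] [391.  210.5] [[ 0.5978 -0.1577  0.114 ]]
white [370 291  19  19 287] [379.  300.1] [[ 0.4635 -0.1347  0.114 ]]
```

View pics/crop1.png

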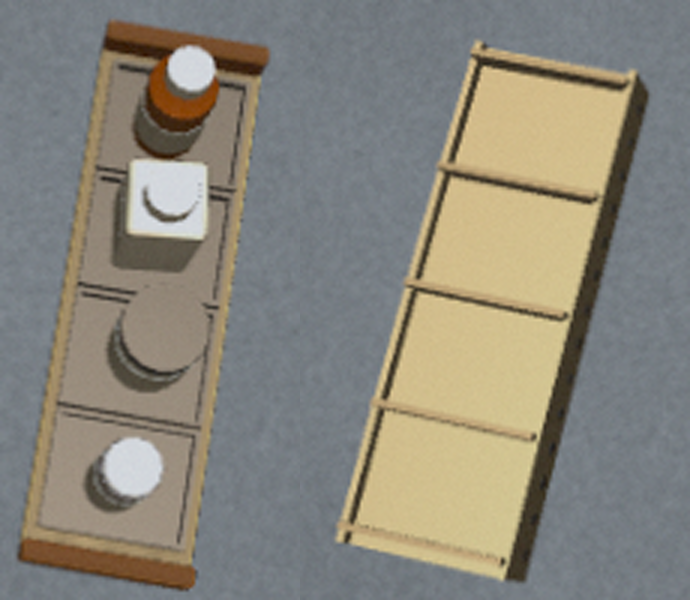

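The crop confirms the order. In crop pixels the caps are at (191,70), (172,193), (166,328) and (132,468). The rack's dividers show clearly, so I use their end points to fit the rack and the block centres for the carrier.

```bash
python3 - <<'E'
from h import *
c=manip.calibration("top")
A=np.array([[480,47,632,78],[443,167,597,198],[408,283,565,316],[377,402,534,437],[345,525,500,562]],float).reshape(-1,2)
A=np.c_[95+(A[:,0]-345+ (45 if 0 else 45))/3,145+A[:,1]/3] if 0 else np.c_[95+(A[:,0]-300)/3,145+A[:,1]/3]
P=plane(c,A,.048);M=(P[::2]+P[1::2])/2;print(M.round(4),np.linalg.norm(np.diff(M,axis=0),axis=1),np.linalg.norm(P[::2]-P[1::2],axis=1))
d=M[0]-M[-1];print("rack yaw",np.arctan2(d[1],d[0]),"bays",((M[1:]+M[:-1])/2).round(4))
d=np.array([.708-.4202,-.1818+.1293]);print("carrier yaw",np.arctan2(d[1],d[0]),np.hypot(*d))
C=np.array([.5641,-.1555]);u=d/np.hypot(*d);print("seats",[(C+k*u).round(4) for k in(.102,.034,-.034,-.102)])
for n_,u,v,z in(("neck",398.5,167.8,.115),("sqcap",392.3,209.3,.111),("sqtop",391,211,.095),("jar",390.3,254.3,.093),("slim",379,300.7,.114)):
    print(n_,plane(c,[[u,v]],z).round(4))
print(go(.61,-.16,.25,np.pi/2-.18)); print(go(.61,-.16,.25,-np.pi/2-.18))
E
```

```text
[[0.6989 0.1827 0.048 ]
 [0.629  0.1993 0.048 ]
 [0.5632 0.2145 0.048 ]
 [0.4977 0.2281 0.048 ]
 [0.4317 0.2429 0.048 ]] [0.0718481  0.0675266  0.06691837 0.06761046] [0.09029455 0.08983863 0.09042645 0.08945306 0.0875821 ]
rack yaw -0.2215064692133808 bays [[0.6639 0.191  0.048 ]
 [0.5961 0.2069 0.048 ]
 [0.5304 0.2213 0.048 ]
 [0.4647 0.2355 0.048 ]]
carrier yaw -0.18043439736685968 0.2925492949914595
seats [array([ 0.6644, -0.1738]), array([ 0.5975, -0.1616]), array([ 0.5307, -0.1494]), array([ 0.4638, -0.1372])]
neck [[ 0.6654 -0.1723  0.115 ]]
sqcap [[ 0.6005 -0.1602  0.111 ]]
sqtop [[ 0.6023 -0.1606  0.095 ]]
jar [[ 0.5348 -0.1569  0.093 ]]
slim [[ 0.4626 -0.1346  0.114 ]]
(array([-50.96,  62.01,   0.3 ]), array([ -0. ,   0.1, -14.9]))
(array([-50.96,  62.01,   0.3 ]), array([1.000e-01, 0.000e+00, 1.651e+02]))
```

```bash
python3 -m pendant '{"linear":[[-2,2.1,0],[-4.6,4.9,0],[-7.2,7.7,0],[-9.8,10.5,0],[-12.4,13.3,0],[-15,16.1,0],[-17.6,18.9,0],[-20.2,21.7,0],[-22.8,24.5,0],[-25.4,27.3,0]],"rotation":[[0,0,0],[0,0,0],[0,0,0],[0,0,0],[0,0,0],[0,0,0],[0,0,0],[0,0,0],[0,0,0],[0,0,0]],"grip":[0,0,0,0,0,0,0,0,0,0]}'
python3 -m pendant '{"linear":[[-2.8,2.9,0],[-5.6,5.8,0],[-8.4,8.7,0],[-11.2,11.7,0],[-14,14.6,0],[-16.8,17.5,0],[-19.6,20.4,0],[-22.4,23.3,0],[-25.2,26.2,0],[-27.7,29.1,0]],"rotation":[[0,0,-1.5],[0,0,-3],[0,0,-4.5],[0,0,-6],[0,0,-7.5],[0,0,-9],[0,0,-10.5],[0,0,-12],[0,0,-13.5],[0,0,-14.9]],"grip":[0,0,0,0,0,0,0,0,0,0]}'
python3 - <<'E'
from h import *
s=manip.state();print(s['time'],s['tool_pos'],abs(s['joint_vel']).max());c=manip.calibration("wrist");im=manip.grab_frame("wrist")[:,:,::-1]
import json;json.dump({k:np.asarray(v).tolist() for k,v in c.items()},open("w1.json","w"))
cv2.imwrite("pics/w1.png",im);print(go(.55,-.155,.25,np.pi/2-.18))
E
```

```text
time: 0.93
tool_pos: [0.4049, 0.2176, 0.2529]
tool_rot: [-0.0, 0.844, 0.536, -0.0]
contact_force: [0.9, 0.4, 0.7]
gripper_width: 1.001
time: 1.77
tool_pos: [0.5503, -0.1573, 0.2527]
tool_rot: [-0.0, 0.768, 0.641, -0.0]
contact_force: [-0.2, 0.2, 0.6]
gripper_width: 1.001
1.7667 [ 0.55027407 -0.1573387   0.25270389] 0.8473682912697107
(array([ 0.73, -0.34,  0.23]), array([ 0.1,  0.2, -0.1]))
```

View pics/w1.png

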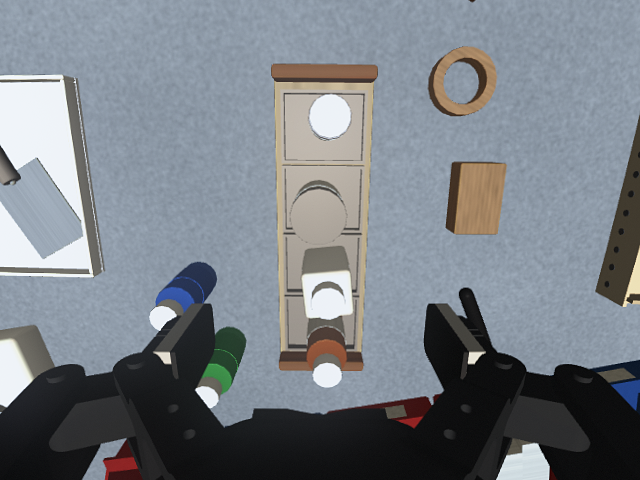

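The wrist view shows the carrier row in line with the image columns: slim top (330,117), jar lid (319,213), square cap (327,302), necked cap (327,376). The jaws straddle the row.

```bash
python3 - <<'E'
from h import *
import json
c={k:np.array(v) for k,v in json.load(open("w1.json")).items()}
for n,u,v,z in(("slim",330,117,.114),("jar",319,213,.093),("sq",327,302,.111),("neck",327,376,.115)): print(n,plane(c,[[u,v]],z).round(4))
for n,u,v in(("nearblock",325,71),("farblock",321,357)): print(n,plane(c,[[u,v]],.034).round(4))
im=cv2.imread("pics/w1.png");b=cv2.approxPolyDP(cv2.findContours(cv2.inRange(im[240:320,295:360],(190,190,190),(255,255,255)),0,1)[0][0],3,True)
print((b.reshape(-1,2)+[295,240]).tolist())
print(go(.666,-.173,.15,np.pi/2-.18))
E
```

```text
slim [[ 0.4659 -0.1343  0.114 ]]
jar [[ 0.5345 -0.1544  0.093 ]]
sq [[ 0.6034 -0.1603  0.111 ]]
neck [[ 0.669  -0.1717  0.115 ]]
nearblock [[ 0.4225 -0.1289  0.034 ]]
farblock [[ 0.7026 -0.1824  0.034 ]]
[[347, 271], [302, 276], [308, 317], [330, 319], [352, 312]]
(array([ 1.1 , 11.38, 10.24]), array([ 0.1,  0.2, -0.1]))
```

```bash
python3 -m pendant '{"linear":[[0.2,2.5,2],[0.5,5.5,4.5],[0.9,8.5,7],[1.2,11,9],[1.3,11.5,9.3],[1.3,11.5,9.3],[1.3,11.5,11],[1.3,11.5,14],[1.3,11.5,17],[1.3,11.5,17.9]],"rotation":[[0,0,0],[0,0,0],[0,0,0],[0,0,0],[0,0,0],[0,0,0],[0,0,0],[0,0,0],[0,0,0],[0,0,0]],"grip":[0,0,0,0,0,0,0,0,0,0]}'
python3 - <<'E'
from h import *
s=manip.state();print(s['joint_vel'].round(2));cv2.imwrite("pics/w2.png",manip.grab_frame("wrist")[:,:,::-1]);print(go(.667,-.172,.073,np.pi/2-.18))
E
```

```text
time: 2.65
tool_pos: [0.6628, -0.162, 0.071]
tool_rot: [-0.003, 0.768, 0.641, -0.002]
contact_force: [-1.2, -0.2, -0.5]
gripper_width: 1.0
[ 0.    0.11  0.02  0.   -0.13  0.  ]
(array([-0.92,  0.63, -0.27]), array([-0.4, -0.1,  0. ]))
```

View pics/w2.png

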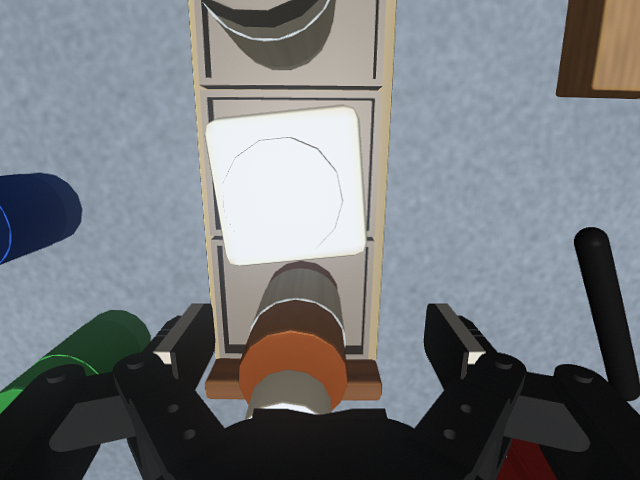

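The bottle body sits at column ~292, left of the jaw centre at ~320. That matches the computed correction of 0.9 cm in x, so I correct and then close.

```bash
python3 -m pendant '{"linear":[[-0.5,0.3,-0.1],[-0.9,0.6,-0.2],[-0.9,0.6,-0.2],[-0.9,0.6,-0.2],[-0.9,0.6,-0.2],[-0.9,0.6,-0.2],[-0.9,0.6,-0.2],[-0.9,0.6,-0.2],[-0.9,0.6,-0.2],[-0.9,0.6,-0.2]],"rotation":[[0,0,0],[0,0,0],[0,0,0],[0,0,0],[0,0,0],[0,0,0],[0,0,0],[0,0,0],[0,0,0],[0,0,0]],"grip":[0,0,0.5,1,1,1,1,1,1,1]}'
python3 -c "
from h import *
s=manip.state();print(s['gripper_width']*85,s['tool_pos'],go(.4647,.2355,.088,np.pi/2-.18))"
```

```text
time: 3.53
tool_pos: [0.6709, -0.1728, 0.0776]
tool_rot: [0.001, 0.768, 0.641, 0.001]
contact_force: [-0.8, 0.3, 5.5]
gripper_width: 0.433
36.781135264072184 [ 0.67086557 -0.17281211  0.07759076] (array([ 36.49, -27.57,  -1.1 ]), array([0.1, 0. , 0. ]))
```

```bash
python3 -m pendant '{"linear":[[0,0,-2.5],[0,0,-6],[0,0,-9],[1,-0.8,-11],[3.5,-2.6,-11],[6.5,-4.9,-11],[9.5,-7.2,-11],[12.5,-9.4,-11],[15.5,-11.7,-11],[18,-13.6,-11]],"rotation":[[0,0,0],[0,0,0],[0,0,0],[0,0,0],[0,0,0],[0,0,0],[0,0,0],[0,0,0],[0,0,0],[0,0,0]],"grip":[1,1,1,1,1,1,1,1,1,1]}'
python3 -m pendant '{"linear":[[3,-2.3,0],[6,-4.6,0],[9,-6.8,0],[12,-9,0],[15,-11.4,0],[17.5,-13.2,0],[18.5,-13.8,0],[18.5,-13.8,0],[18.5,-13.8,0],[18.5,-13.8,0]],"rotation":[[0,0,0],[0,0,0],[0,0,0],[0,0,0],[0,0,0],[0,0,0],[0,0,0],[0,0,0],[0,0,0],[0,0,0]],"grip":[1,1,1,1,1,1,1,1,1,1]}'
python3 - <<'E'
from h import *
s=manip.state();print(s['joint_vel'].round(2));c=manip.calibration("wrist")
cv2.imwrite("pics/w3.png",manip.grab_frame("wrist")[:,:,::-1]);print(go(.4643,.236,.093,np.pi/2-.18))
import json;json.dump({k:np.asarray(v).tolist() for k,v in c.items()},open("w3.json","w"))
E
```

```text
time: 4.37
tool_pos: [0.5662, 0.0306, 0.1846]
tool_rot: [-0.001, 0.768, 0.641, -0.001]
contact_force: [0.5, -0.1, -1.5]
gripper_width: 0.43
time: 5.2
tool_pos: [0.466, 0.2344, 0.1857]
tool_rot: [0.0, 0.768, 0.641, -0.001]
contact_force: [0.1, 0.9, -1.8]
gripper_width: 0.429
[-0.02 -0.   -0.01  0.    0.    0.  ]
(array([ 0.15, -0.21,  9.29]), array([-0. ,  0. , -0.1]))
```

View pics/w3.png

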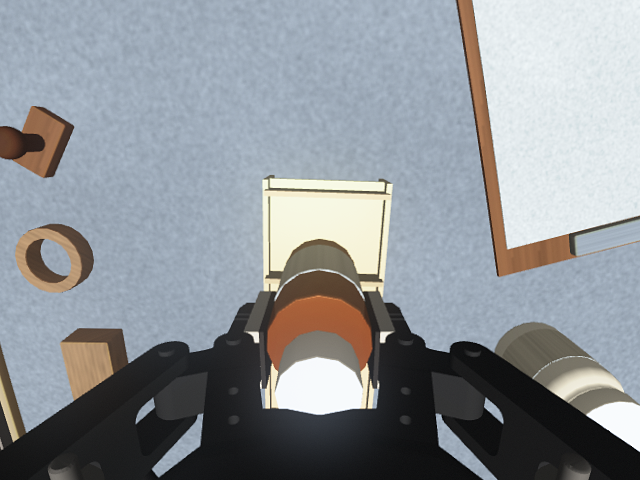

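The bottle is held upright. The rack's near end wall is at (328,187) and the first divider at (328,279). I check the bay centre from these.

```bash
python3 - <<'E'
from h import *
import json
c={k:np.array(v) for k,v in json.load(open("w3.json")).items()}
P=plane(c,[[264,179],[391,184],[270,191],[388,195],[268,274],[385,279]],.048);print(P.round(4))
print("end/div mid",(P[0]+P[1])/2,(P[2]+P[3])/2,(P[4]+P[5])/2)
E
```

```text
[[0.4147 0.2037 0.048 ]
 [0.4344 0.2927 0.048 ]
 [0.4239 0.2061 0.048 ]
 [0.4419 0.2896 0.048 ]
 [0.486  0.1908 0.048 ]
 [0.5062 0.2791 0.048 ]]
end/div mid [0.42458413 0.24818383 0.048     ] [0.43290756 0.24781327 0.048     ] [0.49609358 0.23494131 0.048     ]
```

```bash
python3 -m pendant '{"linear":[[0.3,-0.1,2],[0.4,-0.1,5],[0.4,-0.1,7.5],[0.4,-0.1,8.6],[0.4,-0.1,9.1],[0.4,-0.1,9.2],[0.4,-0.1,9.2],[0.4,-0.1,9.2],[0.4,-0.1,9.2],[0.4,-0.1,9.2]],"rotation":[[0,0,0],[0,0,0],[0,0,0],[0,0,0],[0,0,0],[0,0,0],[0,0,0],[0,0,0],[0,0,0],[0,0,0]],"grip":[1,1,1,1,1,1,1,1,1,1]}'
```

```text
time: 6.08
tool_pos: [0.4663, 0.2397, 0.0957]
tool_rot: [0.0, 0.768, 0.641, 0.001]
contact_force: [-0.3, 0.1, -1.0]
gripper_width: 0.429
```

```bash
python3 -m pendant '{"linear":[[0,0,0.1],[0,0,0.2],[0,0,0.3],[0,0,0.3],[0,0,0.3],[0,0,0.3],[0,0,0.3],[0,0,0.3],[0,0,0.3],[0,0,0.3]],"rotation":[[0,0,0],[0,0,0],[0,0,0],[0,0,0],[0,0,0],[0,0,0],[0,0,0],[0,0,0],[0,0,0],[0,0,0]],"grip":[1,1,1,1,1,1,1,1,1,1]}'
```

```text
time: 6.92
tool_pos: [0.4659, 0.2396, 0.0926]
tool_rot: [0.0, 0.768, 0.641, 0.0]
contact_force: [-2.4, -0.6, 4.9]
gripper_width: 0.429
```

```bash
python3 -m pendant '{"linear":[[0,0,0],[0,0,0],[0,0,0],[0,0,0],[0,0,0],[0,0,0],[0,0,-1.5],[0,0,-4.5],[0,0,-8],[0,0,-11]],"rotation":[[0,0,0],[0,0,0],[0,0,0],[0,0,0],[0,0,0],[0,0,0],[0,0,0],[0,0,0],[0,0,0],[0,0,0]],"grip":[0.7,0.5,0.2,0,0,0,0,0,0,0]}'
python3 -m pendant '{"linear":[[-2.5,1.4,0],[-5.5,3,0],[-8.8,4.9,0],[-12,6.7,0],[-15.3,8.5,0],[-18.5,10.3,0],[-21.8,12.1,0],[-25,13.9,0],[-28,15.6,0],[-31,17.2,0]],"rotation":[[0,0,0],[0,0,0],[0,0,0],[0,0,0],[0,0,0],[0,0,0],[0,0,0],[0,0,0],[0,0,0],[0,0,0]],"grip":[0,0,0,0,0,0,0,0,0,0]}'
python3 -m pendant '{"linear":[[-2.5,1.4,0],[-4.9,2.8,0],[-5.9,3.4,0],[-5.9,3.4,0],[-5.9,3.4,0],[-5.9,3.4,0],[-5.9,3.4,0],[-5.9,3.4,0],[-5.9,3.4,0],[-5.9,3.4,0]],"rotation":[[0,0,0],[0,0,0],[0,0,0],[0,0,0],[0,0,0],[0,0,0],[0,0,0],[0,0,0],[0,0,0],[0,0,0]],"grip":[0,0,0,0,0,0,0,0,0,0]}'
python3 - <<'E'
from h import *
s=manip.state();print(s['joint_vel'].round(2));print(go(.602,-.160,.073,np.pi/2-.18))
im=np.hstack([cv2.resize(manip.grab_frame(n)[:,:,::-1],(400,300)) for n in("wrist","top")]);cv2.imwrite("pics/v4.png",im)
E
```

```text
time: 7.75
tool_pos: [0.4653, 0.2394, 0.2027]
tool_rot: [-0.0, 0.768, 0.641, -0.0]
contact_force: [1.3, 0.4, 0.1]
gripper_width: 1.008
time: 8.58
tool_pos: [0.5796, -0.0983, 0.2012]
tool_rot: [0.0, 0.768, 0.641, 0.0]
contact_force: [-0.1, -0.1, -0.4]
gripper_width: 0.999
time: 9.42
tool_pos: [0.6021, -0.1597, 0.2015]
tool_rot: [0.0, 0.767, 0.641, 0.0]
contact_force: [-0.7, -0.4, 0.2]
gripper_width: 0.999
[-0.  0. -0. -0.  0. -0.]
(array([-3.000e-02, -1.000e-02,  1.285e+01]), array([0. , 0. , 0.1]))
```

View pics/v4.png

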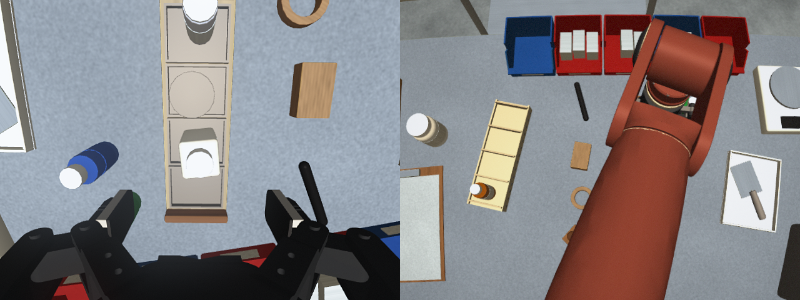

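The necked bottle stands in the nearest bay, seen at (482,191) in the top half. The square bottle is below the tool and turned about −5.7°, so I turn the tool with it.

```bash
python3 -m pendant '{"linear":[[0,0,2.5],[0,0,5.5],[0,0,8.5],[0,0,11],[0,0,12.3],[0,0,12.6],[0,0,12.6],[0,0,12.6],[0,0,12.6],[0,0,12.6]],"rotation":[[0,0,-2],[0,0,-5],[0,0,-5],[0,0,-5],[0,0,-5],[0,0,-5],[0,0,-5],[0,0,-5],[0,0,-5],[0,0,-5]],"grip":[0,0,0,0,0,0,0,0,0,0]}'
python3 -m pendant '{"linear":[[0,0,0],[0,0,0],[0,0,0],[0,0,0],[0,0,0],[0,0,0],[0,0,0],[0,0,0],[0,0,0],[0,0,0]],"rotation":[[0,0,0],[0,0,0],[0,0,0],[0,0,0],[0,0,0],[0,0,0],[0,0,0],[0,0,0],[0,0,0],[0,0,0]],"grip":[0.2,0.4,1,1,1,1,1,1,1,1]}'
python3 -c "
from h import *
s=manip.state();print(s['gripper_width']*85,s['tool_pos'])"
```

```text
time: 10.35
tool_pos: [0.6036, -0.161, 0.0776]
tool_rot: [0.002, 0.739, 0.674, 0.001]
contact_force: [-0.4, -0.3, 0.9]
gripper_width: 1.0
time: 11.18
tool_pos: [0.6025, -0.1605, 0.0758]
tool_rot: [0.0, 0.739, 0.674, 0.0]
contact_force: [-0.8, 1.0, 4.3]
gripper_width: 0.483
41.057242657190336 [ 0.60252761 -0.1605184   0.07577085]
```

```bash
python3 -m pendant '{"linear":[[0,0,-2],[0,0,-5],[0,0,-8],[0,0,-11],[0,0,-12],[0,0,-12],[0,0,-12],[0,0,-12],[0,0,-12],[0,0,-12]],"rotation":[[0,0,0],[0,0,0],[0,0,1],[0,0,3],[0,0,5],[0,0,5],[0,0,5],[0,0,5],[0,0,5],[0,0,5]],"grip":[1,1,1,1,1,1,1,1,1,1]}'
python3 -m pendant '{"linear":[[2,-0.8,0],[5,-1.9,0],[8,-3.1,0],[11.2,-4.3,0],[14.4,-5.5,0],[17.6,-6.8,0],[20.8,-8,0],[24,-9.2,0],[27.2,-10.4,0],[30.4,-11.6,0]],"rotation":[[0,0,0],[0,0,0],[0,0,0],[0,0,0],[0,0,0],[0,0,0],[0,0,0],[0,0,0],[0,0,0],[0,0,0]],"grip":[1,1,1,1,1,1,1,1,1,1]}'
python3 -m pendant '{"linear":[[2.5,-1,0],[4.8,-1.8,0],[6.2,-2.4,0],[6.2,-2.4,0],[6.2,-2.4,0],[6.2,-2.4,0],[6.2,-2.4,0],[6.2,-2.4,0],[6.2,-2.4,0],[6.2,-2.4,0]],"rotation":[[0,0,0],[0,0,0],[0,0,0],[0,0,0],[0,0,0],[0,0,0],[0,0,0],[0,0,0],[0,0,0],[0,0,0]],"grip":[1,1,1,1,1,1,1,1,1,1]}'
python3 - <<'E'
from h import *
print(manip.state()['gripper_width']*85,go(.5303,.2244,.091,np.pi/2-.18));cv2.imwrite("pics/w5.png",manip.grab_frame("wrist")[:,:,::-1])
E
```

```text
time: 12.02
tool_pos: [0.6011, -0.16, 0.1928]
tool_rot: [-0.002, 0.768, 0.641, -0.001]
contact_force: [-0.8, 0.2, -1.9]
gripper_width: 0.484
time: 12.85
tool_pos: [0.5414, 0.1609, 0.1943]
tool_rot: [-0.0, 0.768, 0.641, -0.001]
contact_force: [0.8, -0.1, -1.8]
gripper_width: 0.483
time: 13.68
tool_pos: [0.5301, 0.2241, 0.1953]
tool_rot: [0.0, 0.768, 0.64, 0.0]
contact_force: [-0.3, -0.9, -1.6]
gripper_width: 0.488
41.47042162322121 (array([3.000e-02, 1.000e-02, 1.043e+01]), array([ 0.,  0., -0.]))
```

View pics/w5.png

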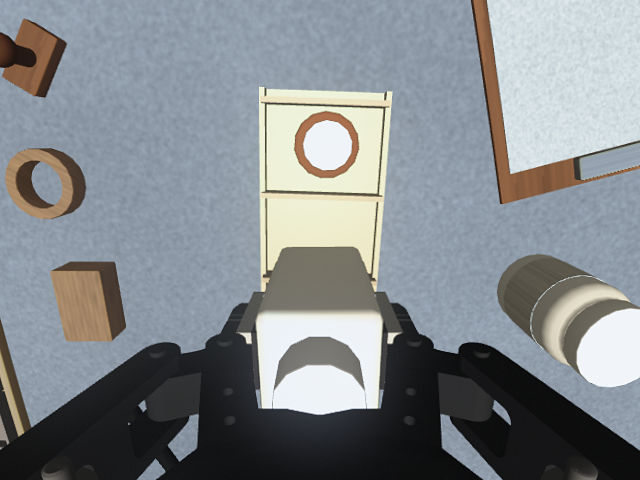

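The square bottle is held straight above the second bay, whose dividers are at rows 195 and 280. The necked bottle stands at (326,144).

```bash
python3 -m pendant '{"linear":[[0,0,2],[0,0,5],[0,0,8],[0,0,9.6],[0,0,10.2],[0,0,10.3],[0,0,10.4],[0,0,10.45],[0,0,10.45],[0,0,10.45]],"rotation":[[0,0,0],[0,0,0],[0,0,0],[0,0,0],[0,0,0],[0,0,0],[0,0,0],[0,0,0],[0,0,0],[0,0,0]],"grip":[1,1,1,1,1,1,1,1,1,1]}'
```

```text
time: 14.57
tool_pos: [0.5304, 0.2248, 0.0915]
tool_rot: [0.0, 0.768, 0.641, 0.001]
contact_force: [0.9, 0.7, -0.9]
gripper_width: 0.484
```

```bash
python3 -m pendant '{"linear":[[0,0,0.1],[0,0,0.1],[0,0,0.1],[0,0,0.1],[0,0,0.1],[0,0,0.1],[0,0,0.1],[0,0,0.1],[0,0,0.1],[0,0,0.1]],"rotation":[[0,0,0],[0,0,0],[0,0,0],[0,0,0],[0,0,0],[0,0,0],[0,0,0],[0,0,0],[0,0,0],[0,0,0]],"grip":[1,1,1,0.7,0.5,0.2,0,0,0,0]}'
python3 -m pendant '{"linear":[[0,0,-1.5],[0,0,-4.5],[0,0,-8],[0,0,-11],[-2.5,0.5,-11],[-5.5,1.1,-11],[-8.5,1.7,-11],[-11.5,2.3,-11],[-14.5,2.8,-11],[-17.5,3.4,-11]],"rotation":[[0,0,0],[0,0,0],[0,0,0],[0,0,0],[0,0,0],[0,0,0],[0,0,0],[0,0,0],[0,0,0],[0,0,0]],"grip":[0,0,0,0,0,0,0,0,0,0]}'
python3 -m pendant '{"linear":[[-3.3,0.6,0],[-6.6,1.3,0],[-9.9,1.9,0],[-13.2,2.6,0],[-16.5,3.2,0],[-19,3.6,0],[-19.8,3.8,0],[-19.8,3.8,0],[-19.8,3.8,0],[-19.8,3.8,0]],"rotation":[[0,0,0],[0,0,0],[0,0,0],[0,0,0],[0,0,0],[0,0,0],[0,0,0],[0,0,0],[0,0,0],[0,0,0]],"grip":[0,0,0,0,0,0,0,0,0,0]}'
python3 - <<'E'
from h import *
s=manip.state();print(s['joint_vel'].round(2));print(go(.5345,-.1555,.075,np.pi/2-.18))
im=np.hstack([cv2.resize(manip.grab_frame(n)[:,:,::-1],(400,300)) for n in("wrist","top")]);cv2.imwrite("pics/v6.png",im)
E
```

```text
time: 15.4
tool_pos: [0.5298, 0.2247, 0.0897]
tool_rot: [-0.0, 0.768, 0.641, -0.0]
contact_force: [0.7, -0.8, 0.0]
gripper_width: 1.001
time: 16.23
tool_pos: [0.5318, 0.0451, 0.1998]
tool_rot: [0.0, 0.768, 0.641, 0.0]
contact_force: [-0.8, 0.4, -0.4]
gripper_width: 0.999
time: 17.07
tool_pos: [0.5341, -0.1539, 0.1996]
tool_rot: [-0.0, 0.767, 0.641, 0.0]
contact_force: [1.0, -0.9, -0.5]
gripper_width: 1.002
[ 0.01 -0.    0.   -0.   -0.   -0.  ]
(array([-0.15,  0.08, 12.46]), array([-0. , -0. ,  0.1]))
```

View pics/v6.png

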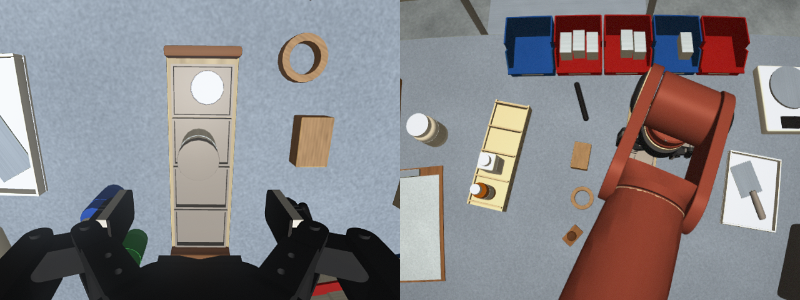

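Both placed containers stand in bays 1 and 2, seen at (482,191) and (490,162). The jar is centred between the jaws.

```bash
python3 -m pendant '{"linear":[[-0.1,0.1,2.5],[-0.1,0.1,5.5],[-0.1,0.1,8.5],[-0.1,0.1,11],[-0.1,0.1,12.1],[-0.1,0.1,12.4],[-0.1,0.1,12.4],[-0.1,0.1,12.4],[-0.1,0.1,12.4],[-0.1,0.1,12.4]],"rotation":[[0,0,0],[0,0,0],[0,0,0],[0,0,0],[0,0,0],[0,0,0],[0,0,0],[0,0,0],[0,0,0],[0,0,0]],"grip":[0,0,0,0,0,0,0,0,0,0]}'
python3 -m pendant '{"linear":[[0,0,0],[0,0,0],[0,0,0],[0,0,0],[0,0,0],[0,0,0],[0,0,0],[0,0,0],[0,0,0],[0,0,0]],"rotation":[[0,0,0],[0,0,0],[0,0,0],[0,0,0],[0,0,0],[0,0,0],[0,0,0],[0,0,0],[0,0,0],[0,0,0]],"grip":[0.2,0.4,1,1,1,1,1,1,1,1]}'
python3 -c "
from h import *
s=manip.state();print(s['gripper_width']*85,s['tool_pos']);print(go(.5967,.2096,.19,np.pi/2-.18))"
```

```text
time: 18.0
tool_pos: [0.5362, -0.1568, 0.0779]
tool_rot: [0.002, 0.768, 0.641, 0.001]
contact_force: [-0.9, 0.3, 0.3]
gripper_width: 1.0
time: 18.83
tool_pos: [0.5352, -0.1564, 0.0763]
tool_rot: [0.0, 0.768, 0.641, 0.0]
contact_force: [-0.7, 0.6, 5.3]
gripper_width: 0.523
44.423147749564386 [ 0.53520192 -0.15639979  0.0763266 ]
(array([ 37.11,  -0.48, -11.37]), array([0., 0., 0.]))
```

```bash
python3 -m pendant '{"linear":[[0,0,-2],[0,0,-5],[0,0,-8],[0,0,-11],[2,0,-12],[5,0,-12],[8,-0.1,-12],[11,-0.1,-12],[14,-0.2,-12],[17,-0.2,-12]],"rotation":[[0,0,0],[0,0,0],[0,0,0],[0,0,0],[0,0,0],[0,0,0],[0,0,0],[0,0,0],[0,0,0],[0,0,0]],"grip":[1,1,1,1,1,1,1,1,1,1]}'
python3 -m pendant '{"linear":[[3.2,0,0],[6.4,-0.1,0],[9.6,-0.1,0],[12.8,-0.2,0],[16,-0.2,0],[18.5,-0.3,0],[20.1,-0.3,0],[20.1,-0.3,0],[20.1,-0.3,0],[20.1,-0.3,0]],"rotation":[[0,0,0],[0,0,0],[0,0,0],[0,0,0],[0,0,0],[0,0,0],[0,0,0],[0,0,0],[0,0,0],[0,0,0]],"grip":[1,1,1,1,1,1,1,1,1,1]}'
python3 - <<'E'
from h import *
print(manip.state()['gripper_width']*85,go(.5967,.2096,.0913,np.pi/2-.18));cv2.imwrite("pics/w7.png",manip.grab_frame("wrist")[:,:,::-1])
E
```

```text
time: 19.67
tool_pos: [0.5626, 0.0126, 0.1944]
tool_rot: [-0.001, 0.768, 0.641, -0.001]
contact_force: [0.7, 0.5, -0.6]
gripper_width: 0.52
time: 20.5
tool_pos: [0.596, 0.2086, 0.1951]
tool_rot: [0.0, 0.768, 0.641, -0.001]
contact_force: [0.3, -1.2, -1.0]
gripper_width: 0.522
44.37743568749407 (array([ 0.13,  0.06, 10.38]), array([-0.1,  0.1, -0. ]))
```

View pics/w7.png

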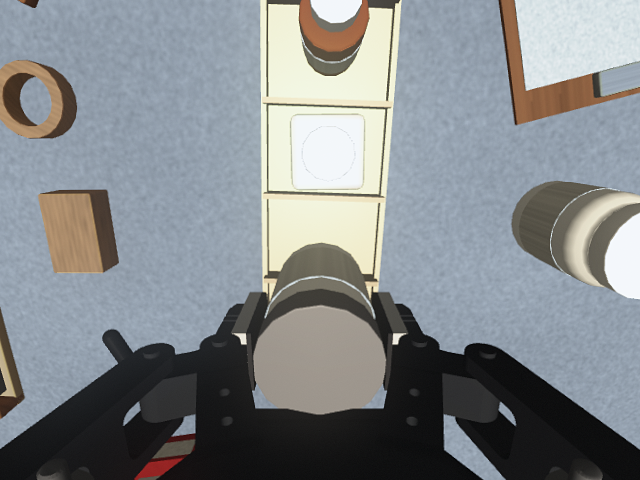

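The square bottle sits centred in bay 2 at (328,152). The jar is held upright over bay 3.

```bash
python3 -m pendant '{"linear":[[0.1,0,2],[0.1,0,5],[0.1,0,8],[0.1,0,9.6],[0.1,0,10.1],[0.1,0,10.3],[0.1,0,10.4],[0.1,0,10.45],[0.1,0,10.45],[0.1,0,10.45]],"rotation":[[0,0,0],[0,0,0],[0,0,0],[0,0,0],[0,0,0],[0,0,0],[0,0,0],[0,0,0],[0,0,0],[0,0,0]],"grip":[1,1,1,1,1,1,1,1,1,1]}'
python3 -m pendant '{"linear":[[0,0,0.1],[0,0,0.1],[0,0,0.1],[0,0,0.1],[0,0,0.1],[0,0,0.1],[0,0,0.1],[0,0,0.1],[0,0,0.1],[0,0,0.1]],"rotation":[[0,0,0],[0,0,0],[0,0,0],[0,0,0],[0,0,0],[0,0,0],[0,0,0],[0,0,0],[0,0,0],[0,0,0]],"grip":[1,1,1,0.7,0.5,0.2,0,0,0,0]}'
python3 -m pendant '{"linear":[[0,0,-1.5],[0,0,-4.5],[0,0,-8],[0,0,-11],[-2.5,-0.5,-11],[-5.5,-1.1,-11],[-8.5,-1.6,-11],[-11.5,-2.2,-11],[-14.5,-2.8,-11],[-17.5,-3.4,-11]],"rotation":[[0,0,0],[0,0,0],[0,0,0],[0,0,0],[0,0,0],[0,0,0],[0,0,0],[0,0,0],[0,0,0],[0,0,0]],"grip":[0,0,0,0,0,0,0,0,0,0]}'
python3 -m pendant '{"linear":[[-3.2,-0.6,0],[-6.4,-1.2,0],[-9.6,-1.8,0],[-12.8,-2.4,0],[-16,-3,0],[-18,-3.4,0],[-18.7,-3.5,0],[-18.7,-3.5,0],[-18.7,-3.5,0],[-18.7,-3.5,0]],"rotation":[[0,0,0],[0,0,0],[0,0,0],[0,0,0],[0,0,0],[0,0,0],[0,0,0],[0,0,0],[0,0,0],[0,0,0]],"grip":[0,0,0,0,0,0,0,0,0,0]}'
python3 - <<'E'
from h import *
s=manip.state();print(s['joint_vel'].round(2));print(go(.464,-.1345,.075,np.pi/2-.18))
im=np.hstack([cv2.resize(manip.grab_frame(n)[:,:,::-1],(400,300)) for n in("wrist","top")]);cv2.imwrite("pics/v8.png",im)
E
```

```text
time: 21.38
tool_pos: [0.597, 0.2106, 0.0923]
tool_rot: [0.0, 0.768, 0.641, 0.001]
contact_force: [-0.2, 0.2, -0.5]
gripper_width: 0.518
time: 22.22
tool_pos: [0.5962, 0.2105, 0.0898]
tool_rot: [-0.0, 0.768, 0.641, -0.0]
contact_force: [-0.4, -0.2, 0.9]
gripper_width: 1.0
time: 23.05
tool_pos: [0.5312, 0.0433, 0.2016]
tool_rot: [0.001, 0.768, 0.641, 0.001]
contact_force: [0.3, -0.6, -0.5]
gripper_width: 0.995
time: 23.88
tool_pos: [0.4643, -0.1324, 0.2007]
tool_rot: [0.0, 0.767, 0.641, 0.0]
contact_force: [-0.5, -0.8, 0.9]
gripper_width: 1.0
[ 0.01  0.    0.   -0.   -0.   -0.  ]
(array([-0.22,  0.  , 12.57]), array([ 0. , -0. ,  0.1]))
```

View pics/v8.png

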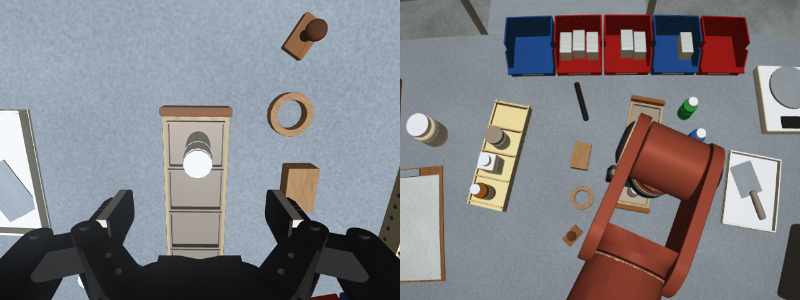

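Three containers stand in bays 1–3. The slim canister's top is at about (197,163) in the left half, which is full-frame (315,261). I check its position before descending.

```bash
python3 - <<'E'
from h import *
c=manip.calibration("wrist");im=cv2.imread("pics/v8.png")[:,:400]
m=cv2.inRange(im[140:190,170:225],(225,225,225),(255,255,255));n,l,st,ce=cv2.connectedComponentsWithStats(m);i=1+st[1:,4].argmax()
p=(ce[i]+[170,140]+.5)*1.6-.5;print(st[i],p,plane(c,[p],.114))
E
```

```text
[ 14  11  28  27 599] [315.93539232 262.62253756] [[ 0.46466859 -0.1339957   0.114     ]]
```

Consistent with (0.464, −0.1345).

```bash
python3 -m pendant '{"linear":[[-0.2,0,2.5],[-0.2,0,5.5],[-0.2,0,8.5],[-0.2,0,11],[-0.2,0,12.2],[-0.2,0,12.5],[-0.2,0,12.5],[-0.2,0,12.5],[-0.2,0,12.5],[-0.2,0,12.5]],"rotation":[[0,0,0],[0,0,0],[0,0,0],[0,0,0],[0,0,0],[0,0,0],[0,0,0],[0,0,0],[0,0,0],[0,0,0]],"grip":[0,0,0,0,0,0,0,0,0,0]}'
python3 -m pendant '{"linear":[[0,0,0],[0,0,0],[0,0,0],[0,0,0],[0,0,0],[0,0,0],[0,0,0],[0,0,0],[0,0,0],[0,0,0]],"rotation":[[0,0,0],[0,0,0],[0,0,0],[0,0,0],[0,0,0],[0,0,0],[0,0,0],[0,0,0],[0,0,0],[0,0,0]],"grip":[0.2,0.4,0.6,1,1,1,1,1,1,1]}'
python3 -c "
from h import *
s=manip.state();print(s['gripper_width']*85,s['tool_pos']);print(go(.663,.1947,.19,np.pi/2-.18))"
```

```text
time: 24.82
tool_pos: [0.4648, -0.1358, 0.0773]
tool_rot: [0.002, 0.768, 0.641, 0.001]
contact_force: [0.8, 0.1, 0.4]
gripper_width: 1.003
time: 25.65
tool_pos: [0.4636, -0.1353, 0.0755]
tool_rot: [0.0, 0.768, 0.641, 0.0]
contact_force: [-0.9, 1.1, 2.4]
gripper_width: 0.349
29.630968217100897 [ 0.46363056 -0.13528074  0.07554989]
(array([ 36.03,  13.72, -11.44]), array([0., 0., 0.]))
```

```bash
python3 -m pendant '{"linear":[[0,0,-2],[0,0,-5],[0,0,-8],[0,0,-11],[2,0.8,-12.5],[4.7,1.8,-13],[7.5,2.9,-13],[10.3,3.9,-13],[13.1,5,-13],[15.9,6.1,-13]],"rotation":[[0,0,0],[0,0,0],[0,0,0],[0,0,0],[0,0,0],[0,0,0],[0,0,0],[0,0,0],[0,0,0],[0,0,0]],"grip":[1,1,1,1,1,1,1,1,1,1]}'
python3 -m pendant '{"linear":[[3,1.1,0],[6,2.3,0],[9,3.4,0],[12,4.5,0],[15,5.7,0],[17.7,6.7,0],[19.5,7.4,0],[20.1,7.6,0],[20.1,7.6,0],[20.1,7.6,0]],"rotation":[[0,0,0],[0,0,0],[0,0,0],[0,0,0],[0,0,0],[0,0,0],[0,0,0],[0,0,0],[0,0,0],[0,0,0]],"grip":[1,1,1,1,1,1,1,1,1,1]}'
python3 - <<'E'
from h import *
print(manip.state()['gripper_width']*85,go(.663,.1947,.0905,np.pi/2-.18));cv2.imwrite("pics/w9.png",manip.grab_frame("wrist")[:,:,::-1])
E
```

```text
time: 26.48
tool_pos: [0.5522, 0.0116, 0.2045]
tool_rot: [-0.0, 0.768, 0.641, -0.0]
contact_force: [0.1, -0.2, -0.2]
gripper_width: 0.351
time: 27.32
tool_pos: [0.6621, 0.1939, 0.2044]
tool_rot: [-0.0, 0.768, 0.641, -0.001]
contact_force: [-0.3, -1.4, -1.1]
gripper_width: 0.345
29.3514083505964 (array([ 0.1 ,  0.09, 11.39]), array([-0.1,  0.1,  0. ]))
```

View pics/w9.png

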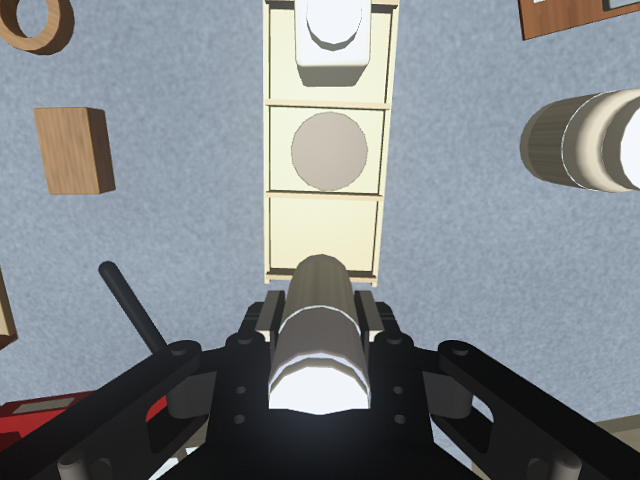

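The jar is centred in bay 3 at (329,150). The slim canister is held upright over the far bay, so I lower it, release, and back off clear of the top camera's view.

```bash
python3 -m pendant '{"linear":[[0.1,0.1,2.5],[0.1,0.1,6],[0.1,0.1,9],[0.1,0.1,10.5],[0.1,0.1,11.1],[0.1,0.1,11.3],[0.1,0.1,11.4],[0.1,0.1,11.45],[0.1,0.1,11.45],[0.1,0.1,11.45]],"rotation":[[0,0,0],[0,0,0],[0,0,0],[0,0,0],[0,0,0],[0,0,0],[0,0,0],[0,0,0],[0,0,0],[0,0,0]],"grip":[1,1,1,1,1,1,1,1,1,1]}'
python3 -m pendant '{"linear":[[0,0,0.1],[0,0,0.1],[0,0,0.1],[0,0,0.1],[0,0,0.1],[0,0,0.1],[0,0,0.1],[0,0,0.1],[0,0,0.1],[0,0,0.1]],"rotation":[[0,0,0],[0,0,0],[0,0,0],[0,0,0],[0,0,0],[0,0,0],[0,0,0],[0,0,0],[0,0,0],[0,0,0]],"grip":[1,1,1,0.7,0.5,0.2,0,0,0,0]}'
python3 -m pendant '{"linear":[[0,0,-1.5],[0,0,-4.5],[0,0,-8],[0,0,-11],[-3,0,-12],[-6,0,-12],[-9,0,-12],[-12,0,-12],[-15,0,-12],[-18,0,-12]],"rotation":[[0,0,0],[0,0,0],[0,0,0],[0,0,0],[0,0,0],[0,0,0],[0,0,0],[0,0,0],[0,0,0],[0,0,0]],"grip":[0,0,0,0,0,0,0,0,0,0]}'
python3 -m pendant '{"linear":[[-3,-1,0],[-6,-2,0],[-9,-3,0],[-12,-4,0],[-14,-5,0],[-15,-5,0],[-15,-5,0],[-15,-5,0],[-15,-5,0],[-15,-5,0]],"rotation":[[0,0,0],[0,0,0],[0,0,0],[0,0,0],[0,0,0],[0,0,0],[0,0,0],[0,0,0],[0,0,0],[0,0,0]],"grip":[0,0,0,0,0,0,0,0,0,0]}'
python3 - <<'E'
from h import *
c=manip.calibration("top");im=manip.grab_frame("top")[:,:,::-1];s=manip.grab_frame("scene")[:,:,::-1]
cv2.imwrite("pics/f.png",np.hstack([cv2.resize(im[145:345,95:225],(390,600),interpolation=2),cv2.resize(s[150:370,400:550],(409,600),interpolation=2)]))
E
```

```text
time: 28.2
tool_pos: [0.6648, 0.1955, 0.0925]
tool_rot: [0.001, 0.768, 0.641, 0.001]
contact_force: [-0.2, 0.9, -1.0]
gripper_width: 0.345
time: 29.03
tool_pos: [0.6637, 0.1952, 0.0897]
tool_rot: [-0.0, 0.768, 0.641, -0.0]
contact_force: [0.1, -0.7, 0.9]
gripper_width: 1.004
time: 29.87
tool_pos: [0.6314, 0.0169, 0.2114]
tool_rot: [0.001, 0.768, 0.641, 0.001]
contact_force: [-0.4, -0.5, -0.2]
gripper_width: 0.997
time: 30.7
tool_pos: [0.5562, -0.1194, 0.21]
tool_rot: [-0.0, 0.767, 0.641, 0.0]
contact_force: [0.3, 0.7, 0.8]
gripper_width: 1.003
```

View pics/f.png

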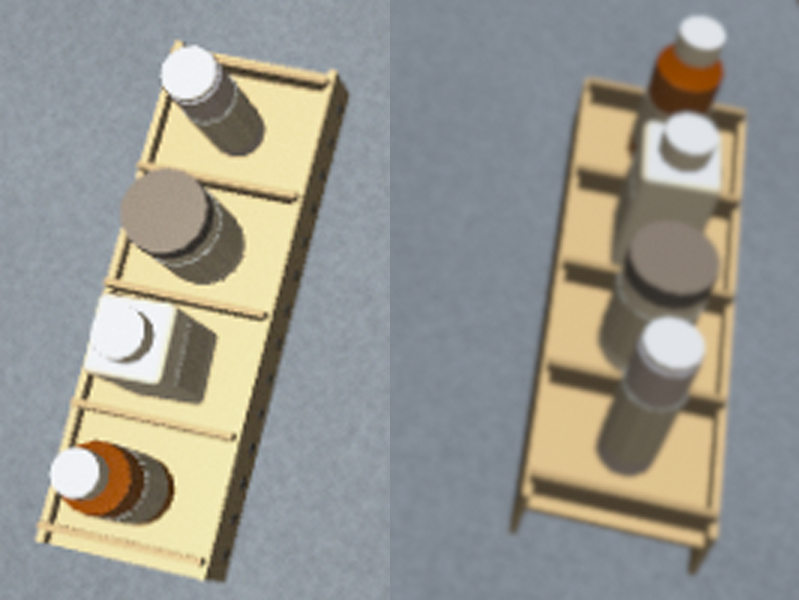

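All four stand upright in their own bays: slim top (190,73), jar (165,212), square cap (120,332), necked cap (76,473) in crop pixels. I check the numbers in the rack frame, then hand in.

```bash
python3 - <<'E'
from h import *
c=manip.calibration("top");y=-.221;Rm=np.array([[np.cos(y),np.sin(y)],[-np.sin(y),np.cos(y)]]);ok=1
for n,u,v,z,b in(("slim",190,73,.129,.102),("jar",165,212,.108,.034),("sq",120,332,.126,-.034),("neck",76,473,.130,-.102)):
    p=plane(c,[[95+u/3,145+v/3]],z)[0,:2];r=Rm@(p-[.5637,.2155]);print(n,p.round(4),r.round(4),"bay",b);ok&=abs(r[0]-b)<.015 and abs(r[1])<.024
print(ok)
if ok: manip.job_done();print("handed in")
E
```

```text
slim [0.663  0.1937] [0.1016 0.0005] bay 0.102
jar [0.596 0.209] [0.033  0.0007] bay 0.034
sq [0.5305 0.2221] [-0.0338 -0.0009] bay -0.034
neck [0.461  0.2385] [-1.053e-01 -1.000e-04] bay -0.102
1
the job is handed in; nothing more can be done
handed in
```

I moved all four containers from the carrier to the rack in reverse order and handed the job in at about 31 s of robot time. From nearest to farthest bay they now stand necked, square, jar, slim.

- **Last pictures:** the top and scene views after release showed all four standing upright, each in its own bay, with the gripper open and clear of everything.
- **Measured positions:** in the rack frame, each container was within about 4 mm of its bay centre along the rack and 1 mm across it. The largest offset was the necked bottle, 3 mm too near along the rack.
- **Disagreement:** the wrist and top views put the rack up to 6 mm apart across its width. I used a value between the two, and that gap is well inside the 31 mm allowed.
- **Not measured:** I judged tilt and standing height only from the pictures and from the tool height and force at release. No check failed.

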